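# Loosen the mitre fence's knurled nut and swing the fence to its stop

### The arm

A 6-joint arm with a two-finger parallel gripper is mounted at the origin on the work surface. World frame = base frame: x ahead of the robot, y to its left, z up, the work surface at z = 0. Lengths are in mm, angles in rad, forces in N, time in s.
With the tool pointing down it reaches from about 350 to 875 mm from the base axis. Payload 15.5 kg.
Tool frame: the origin (TCP) lies on the centre line of the jaws, within the pads' length; the fingertips stand 8 mm ahead of it and the grasp point (between the pads) lies 11 mm behind it (tip_reach is the y of the fingertips in the tool frame, in mm); y points along the fingers, x is the direction in which the jaws open and shut, and the axes are right-handed (so a half turn about y gives the same grasp; the last joint's range is limited). The gripper opens to 85 mm and grips with 20 to 120 N. Pads are 22 mm wide; open, the fingers measure 114 mm over their backs; the gripper's body (76 mm by 85 mm) begins 54 mm behind the grasp point. The pads swing forward as they close: fully open they stand 13 mm farther back than shut.
Start: joints at [1.135, 0.494, 1.345, -0, 1.302, -0.096], TCP at [208.307, 589.266, 239.277] pointing down, gripper open.
Joint ranges: [-2.91, 2.91], [-0.82, 2.16], [0.22, 2.67], [-1.22, 4.37], [0.12, 2.79], [-3.08, 3.08]. Speed limits (rad/s): [1.89, 1.89, 2.57, 3.01, 3.01, 3.01].

### API

Orientations are given as a unit quaternion [w, x, y, z].
In Python, from rig import move_to, movel, movej, command_gripper, wait, solve_ik, get_state, snapshot, PlanningError, hand_in, tip_reach gives the robot as it stands. Calls block until the motion is done:
- move_to(position, orientation): joint-space move of the TCP to a pose.
- movel(position, rate=150, rot=None, f_stop=None): straight line of the TCP; rot=None keeps the orientation; rate is the mean speed in mm/s. With f_stop (N) it stops when the force on the tool has changed by that much, and returns True; else False.
- movej(angles): joint-space move.
- command_gripper(opening, effort=None): finger opening in mm; effort is the grip in N (None keeps the last); returns when the fingers have stopped.
- wait(seconds).
- solve_ik(position, orientation): joint angles nearest the present ones, or None.
- get_state(): the state.
- snapshot(name): name is "side" or "top" or "wrist"; returns a dict with "color" (400x640x3 uint8, red, green, blue), "fx", "fy", "cx", "cy" (pixels), "camera_from_world" (4x4, takes a point from world to camera coordinates). Camera axes: x right, y up, looking along -z (the intrinsics and any distortion apply to the point x, -y, -z); pixel columns grow to the right and rows downward; lengths in mm; the calibration is good to about 2 mm. A picture is of the moment at which its call begins. There is no depth.
A pose or a line that the arm cannot do raises PlanningError and nothing moves.
- hand_in(): hands the job in, once; it reports no verdict.
The state is a dict: "time_s": time; "joints": joint angles; "qd": joint speeds; "effort": joint torques, N m; "tcp_pos": TCP position; "tcp_rot": TCP orientation; "ft_force": force on the tool from outside, world axes, zero at the start; "torque": the same for the moment, N m; "opening": finger opening in mm.
Only numpy, scipy, OpenCV 4.12 (cv2) and the standard library are available. Lean on these libraries where they do the work, as an engineer would, in place of code of your own. Each camera call takes 0.05 s, during which the arm holds its last target.

### The job

Set the mitre sled's fence over for a 45-degree cut: roll a fingertip round the knurled brass nut on the fence's pivot to loosen it anticlockwise (seen from above) by two full turns, to within a quarter of a turn, and then push the long end of the fence round, away from the robot, until it rests against the brass stop post. Push only with the fingertips or the outside of the fingers: do not pinch the nut or the fence, and leave the other things on the bench where they are.

Things in the scene. Friction and masses are not known exactly. Their poses are not given: they have to be found in the camera images.
- sled: Mitre sled, screwed to the bench: plywood board 340 (x) by 420 (y) by 18 mm thick; origin under its centre, at bench level, z up. The pivot stud (10 mm across, top 82 mm above the bench) stands at x -60, y +120 mm in this frame. A second brass post, 14 mm across, 46 mm high above the bench, stands at x -77, y -110 mm, on the robot's side of the fence's long end.
- nut (a joint): Turning of the knurled brass nut on the pivot stud, rad: 0 = tight, as at the start; grows as it is turned anticlockwise seen from above (loosened); one full turn is 6.283, the thread ends at 25.1. About 0.04 N m of friction; it stays where it is left. A fingertip pressed sideways against the rim with some 5 N and moved along it turns it by friction and may slip a little.
- nut_center (a point): Centre of the nut, on the stud's axis, half-way up. 50 mm across its knurl (24 upright ribs), 18 mm high; top 69 mm above the bench when tight, rising 1.5 mm a turn. A white mark on its top points along the fence's long end when tight. Beneath lie a dark toothed washer 42 mm across and the fence (top 44 mm above the bench): a fingertip 55 mm above the bench clears the fence all round.
- fence (a joint): Swing of the fence about the stud, rad: 0 = square, at the start; 0.785 (45 degrees) = against the stop post, its limit; grows anticlockwise seen from above: the long end moves to the sled's +x side. The toothed washer locks it until the nut is loosened by about one and a half turns; then it swings with about 0.3 N m of friction (2 N at the push point) and stays where it is left.
- fence_push (a point): Point inside the fence's long arm, 180 mm from the pivot axis, half-way up. The fence is an aluminium bar 20 mm thick, from 20 to 44 mm above the bench, running from the stud 260 mm to its end along this point's -y axis; the point's +x is the direction in which it swings (its thickness), z is up.
- stop_post (a point): Top centre of the brass stop post on the sled for 45 degrees, 14 mm across and 28 mm high above the board (top 46 mm above the bench); at 45 degrees the fence touches it 230 mm from the pivot.
- moulding: Bystander: short offcut of dark picture-frame moulding, 70 x 34 x 20 mm, lying on the sled's board; origin under its centre.
- crystal_knob: Bystander: faceted glass door knob standing on its brass plate, 54 mm across, 56 mm high; origin under its centre.
- screw_jar: Bystander: jar with a steel lid, 60 mm across, 85 mm high; origin under its centre.
- tape: Bystander: yellow tape measure standing upright, 62 x 34 x 58 mm; origin under its centre.

How it is judged (in metres and radians):
On the way, in this order (a step that is already met when the one before it is completed fails the run):
1. the nut has been loosened by two turns (within a quarter of a turn) with the fence still square (value of joint nut between 10.99 and 14.14 rad and value of joint fence below 0.08 rad), for 0.2 s.
2. the fence has been pushed round to the stop post (value of joint fence above 0.755 rad), for 0.2 s.
At the end, for the whole second after the job is handed in: The nut stands two turns from tight, within a quarter of a turn (10.99 to 14.14 rad); the fence rests against the 45-degree stop post (within about 1.7 degrees) and nothing moves (value of joint nut between 10.99 and 14.14 rad and value of joint fence above 0.755 rad and velocity of joint nut between -0.1 and 0.1 rad/s and velocity of joint fence between -0.05 and 0.05 rad/s); the robot touches nothing.
It fails at once if the nut is pinched between the fingers (horizontal distance between the grasp point and nut_center below 0.012 m and contact force between the fingers and nut above 0.5 N).
It fails at once if the fence is pinched between the fingers (x of the grasp point in the frame of fence_push between -0.006 and 0.006 m and z of the grasp point in the frame of fence_push below 0.018 m and contact force between the fingers and fence above 0.5 N).
It fails at once if a bystander is lifted or moved more than 15 mm (distance of any of moulding, crystal_knob, screw_jar, tape from where it was at the start of the episode above 0.015 m).
It also fails if it takes over 61 s, if anything falls off the work surface, if the arm or the gripper's body presses on something with over 40 N, if the wrist force passes 120 N, or if a joint passes its speed limit or range.

## Working session

There is one attempt and no reset: what is moved stays moved. The work goes in short steps, each a Python script; the robot and the scene stay as the last script left them, time stands still between calls to the robot, and variables do not carry over. Pictures are saved under pics/ and viewed, and the job is handed in when it is done.

```bash
ls; mkdir -p pics
python3 - <<'E'
from rig import *
import cv2
s=get_state();print(s, tip_reach)
for n in ("side","top","wrist"):
    d=snapshot(n);cv2.imwrite(f"pics/{n}0.png",d["color"][:,:,::-1]);print(n,d["fx"],d["fy"],d["cx"],d["cy"],d["camera_from_world"].tolist() if hasattr(d["camera_from_world"],'tolist') else d["camera_from_world"],[k for k in d])
E
```

```text
pics
{'time_s': 0.0, 'joints': array([ 1.13548382e+00,  4.94199537e-01,  1.34613739e+00, -2.46384351e-05,
        1.30253101e+00, -9.54969808e-02]), 'qd': array([-2.21679372e-05,  6.35907406e-04,  5.25143248e-05, -1.57114728e-03,
        8.20085519e-05,  1.12903603e-03]), 'effort': array([ 4.74813860e-04, -8.82178760e+01, -3.83854759e+01, -1.81563701e-05,
        1.01278309e-02,  1.00264351e-06]), 'tcp_pos': array([208.16882167, 588.92702531, 238.68797457]), 'tcp_rot': array([-0.57711313,  0.57757577,  0.40786916, -0.40864338]), 'ft_force': array([-0.39911786,  0.27218678, -0.59159696]), 'torque': array([-0.01253966,  0.04023608, -0.02813847]), 'opening': 85.89172283067329} 8.0
side 404.29545071083544 404.29545071083544 322.08332090340997 203.04812166801344 [[0.9011840250983604, -0.4331813104038737, -0.014876331009362805, -493.62775068435855], [0.3145763255872353, 0.6300578633788877, 0.7099780448538283, -266.1697334492033], [-0.29817627049708534, -0.644500613739982, 0.7040666663045734, -800.9781183694736], [0.0, 0.0, 0.0, 1.0]] ['color', 'fx', 'fy', 'cx', 'cy', 'camera_from_world']
top 390.44536463033114 390.44536463033114 319.61958886202564 195.15303676575687 [[-0.026172238993989898, -0.998791201619232, -0.041607084421430705, 58.93643540144094], [0.997749350251559, -0.028670033347632552, 0.060615701434833934, -555.7062203148412], [-0.06173530577095055, -0.03992699282260342, 0.9972936314173028, -847.6597818452819], [0.0, 0.0, 0.0, 1.0]] ['color', 'fx', 'fy', 'cx', 'cy', 'camera_from_world']
wrist 357.3366391215359 357.3366391215359 323.54743223611626 196.2393520506745 [[0.3336240401737028, 0.9427052524033276, -0.001344213285146236, -624.4300799345048], [-0.9028997184806462, 0.31912620526537794, -0.28797667176438424, 36.662736991278976], [-0.27104814735715776, 0.09728963050654657, 0.9576364809311276, -379.7533488836406], [0.0, 0.0, 0.0, 1.0]] ['color', 'fx', 'fy', 'cx', 'cy', 'camera_from_world']
```

View pics/side0.png

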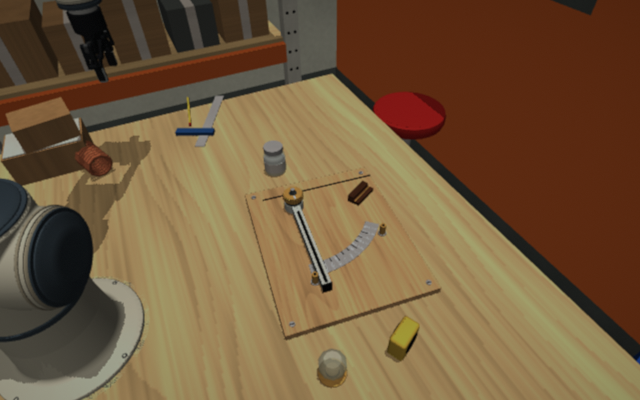

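View pics/top0.png

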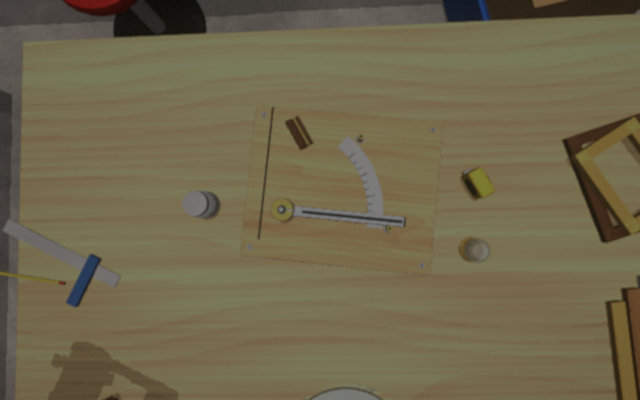

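View pics/wrist0.png

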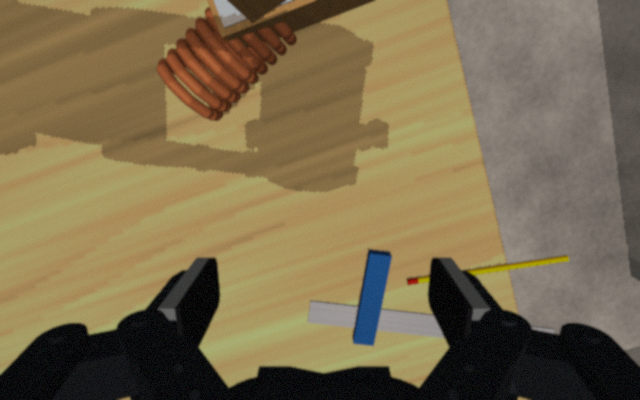

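```bash
cat > h.py <<'E'
from rig import *
import numpy as np, cv2
def ray(d,u,v,z):
    M=np.array(d["camera_from_world"]);R=M[:3,:3];t=M[:3,3]
    c=-R.T@t; r=R.T@np.array([(u-d["cx"])/d["fx"],-(v-d["cy"])/d["fy"],-1])
    return c+r*(z-c[2])/r[2]
def proj(d,p):
    M=np.array(d["camera_from_world"]);q=M[:3,:3]@np.asarray(p,float)+M[:3,3]
    return np.array([d["cx"]+d["fx"]*q[0]/-q[2], d["cy"]-d["fy"]*q[1]/-q[2]])
def crop(d,name,u0,v0,w,h,k):
    im=d["color"][v0:v0+h,u0:u0+w,::-1]; cv2.imwrite("pics/"+name,cv2.resize(im,None,fx=k,fy=k,interpolation=cv2.INTER_CUBIC))
E
python3 - <<'E'
from h import *
d=snapshot("top");crop(d,"t1.png",235,95,215,185,3.7) if 0 else crop(d,"t1.png",240,100,200,150,4)
crop(d,"t2.png",262,190,40,40,14)
d=snapshot("side");crop(d,"s1.png",240,160,200,150,4)
E
```

```text
(no output)
```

View pics/t1.png

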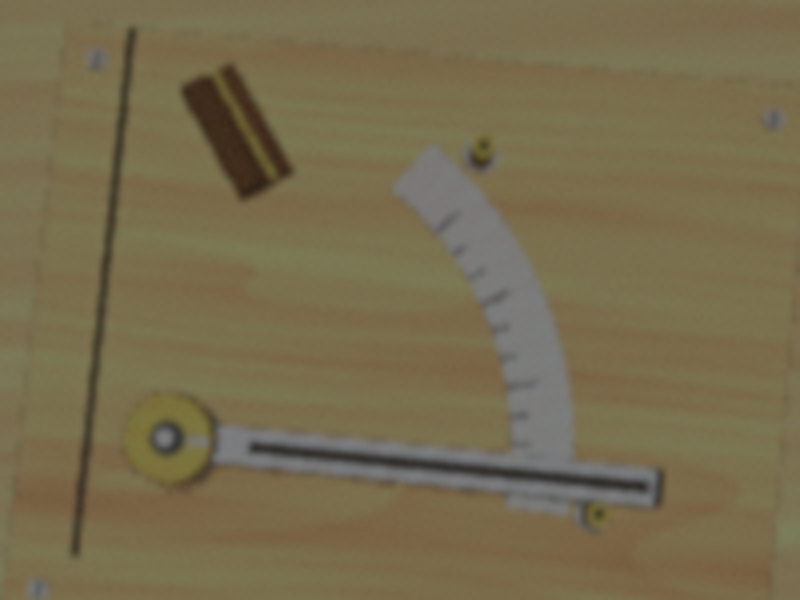

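View pics/t2.png

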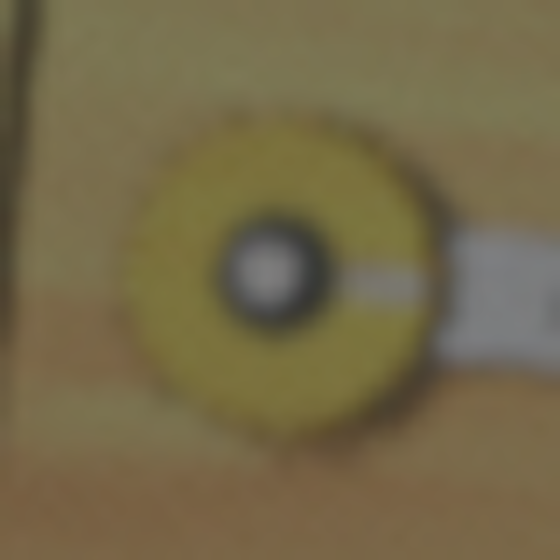

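View pics/s1.png

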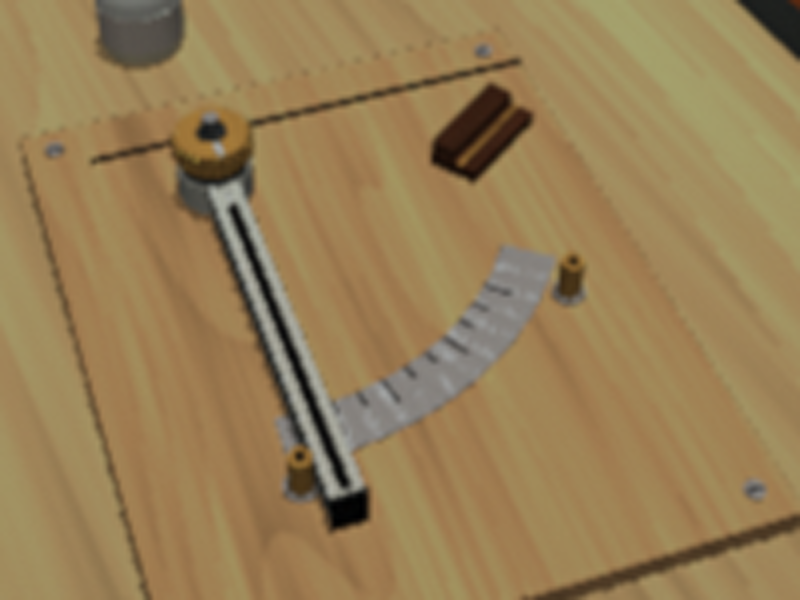

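Run:
```python
from h import *
d=snapshot("top");s=snapshot("side")
def T(x,y,z,k=4,u0=240,v0=100,D=d): return ray(D,u0+(x+.5)/k-.5,v0+(y+.5)/k-.5,z)
print("stud",T(271,272,82,14,262,190), T(165,437,82), "side",T(210,118,82,4,240,160,s))
print("nuttop",T(281,272,69,14,262,190))
print("fence end",T(658,487,44),"side",T(345,492,44,4,240,160,s))
print("post2",T(599,512,46),"side",T(300,453,46,4,240,160,s))
print("stop",T(484,142,46),"side",T(572,260,46,4,240,160,s))
for n,x,y in(("sc1",96,59),("sc2",772,119),("sc3",37,588)): print(n,T(x,y,18))
print("knob",ray(d,476,250,28),"jar",ray(d,202,204,50),"tape",ray(d,479,183,40),"mould",T(237,132,30))
```

```text
stud [526.99262622 121.55208153  82.        ] [527.17723547 121.58529031  82.        ] side [526.64539449 120.56198487  82.        ]
nuttop [527.33100028 121.8805256   69.        ]
fence end [ 494.60156335 -135.40590749   44.        ] side [ 493.17453356 -133.05653926   44.        ]
post2 [ 482.22090951 -103.54701662   46.        ] side [ 482.09313228 -102.13079603   46.        ]
stop [682.48306476 -49.32243857  46.        ] side [681.12564802 -49.08281011  46.        ]
sc1 [743.55130194 165.44778914  18.        ]
sc2 [ 695.74953915 -210.41616386   18.        ]
sc3 [447.36566804 203.53601194  18.        ]
knob [ 429.45561572 -288.14644234   28.        ] jar [543.30767721 297.00347415  50.        ] tape [ 571.91572317 -297.3539656    40.        ] mould [696.29362119  85.48023956  30.        ]
```

```bash
cat >> h.py <<'E'
from scipy.spatial.transform import Rotation as Rn
P=np.array([526.9,121.3]); PSI=-0.125
def quat(a):
    R=np.array([[np.cos(a),0,-np.sin(a)],[np.sin(a),0,np.cos(a)],[0,-1,0]])
    q=Rn.from_matrix(R).as_quat(); return [q[3],q[0],q[1],q[2]]
E
python3 - <<'E'
from h import *
s=get_state();q=s["tcp_rot"];R=Rn.from_quat([q[1],q[2],q[3],q[0]]).as_matrix();print(R.round(3))
a0=np.arctan2(R[1,0],R[0,0]);print(a0)
for a in np.arange(-3.2,3.2,.4):
    j=solve_ik([470,60,120],quat(a)); print(round(a,2),None if j is None else np.round(j,2))
command_gripper(0,20); print(get_state()["opening"],get_state()["time_s"])
E
```

```text
[[ 0.333 -0.    -0.943]
 [ 0.943 -0.     0.333]
 [-0.    -1.     0.   ]]
1.2309828981935618
-3.2 [ 0.    0.46  1.85 -0.    0.84 -3.08]
-2.8 [ 0.    0.46  1.85 -0.    0.84  2.8 ]
-2.4 [ 0.    0.46  1.85 -0.    0.84  2.4 ]
-2.0 [ 0.    0.46  1.85 -0.    0.84  2.  ]
-1.6 [ 0.    0.46  1.85 -0.    0.84  1.6 ]
-1.2 [ 0.    0.46  1.85 -0.    0.84  1.2 ]
-0.8 [ 0.    0.46  1.85 -0.    0.84  0.8 ]
-0.4 [ 0.    0.46  1.85 -0.    0.84  0.4 ]
-0.0 [ 0.    0.46  1.85 -0.    0.84  0.  ]
0.4 [ 0.    0.46  1.85 -0.    0.84 -0.4 ]
0.8 [ 0.    0.46  1.85 -0.    0.84 -0.8 ]
1.2 [ 0.    0.46  1.85 -0.    0.84 -1.2 ]
1.6 [ 0.    0.46  1.85 -0.    0.84 -1.6 ]
2.0 [ 0.    0.46  1.85 -0.    0.84 -2.  ]
2.4 [ 0.    0.46  1.85 -0.    0.84 -2.4 ]
2.8 [ 0.    0.46  1.85 -0.    0.84 -2.8 ]
0.3837983598053931 1.1167
```

Run:
```python
from h import *
move_to([470,60,150],quat(0)); t=get_state()["time_s"]
movel([470,60,50],150); print(t,get_state()["time_s"])
f0=get_state()["ft_force"]
r=movel([470,60,15],15,f_stop=4); s=get_state();print(r,s["tcp_pos"],s["ft_force"]-f0,s["time_s"])
movel([470,60,60],150)
print(get_state()["time_s"])
d=snapshot("side");crop(d,"s2.png",230,120,130,100,6)
d=snapshot("top");crop(d,"t3.png",250,170,80,70,8)
```

```text
3.2583 4.075
True [469.98731231  60.00756009  26.03943874] [-0.71216082 -1.97785224  9.8956447 ] 5.575
5.95
```

View pics/s2.png

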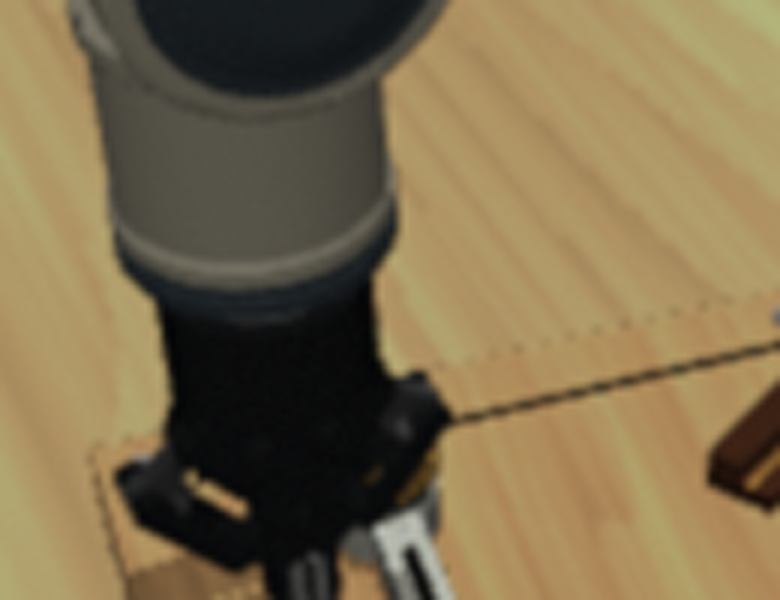

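View pics/t3.png

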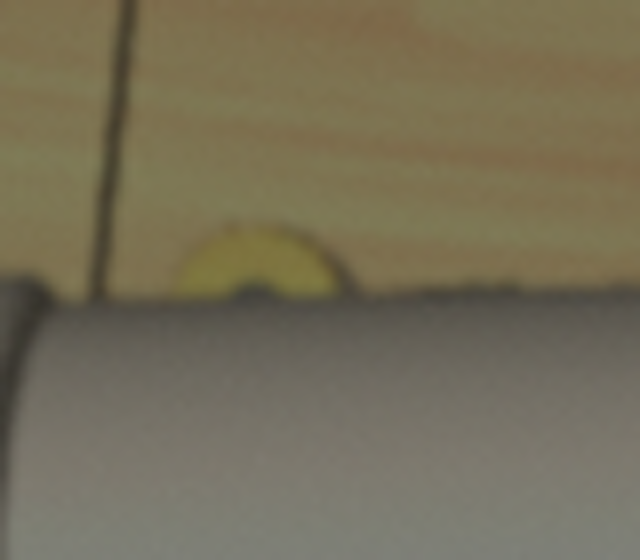

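Run:
```python
from h import *
Z=63.5
movel([475,60,80],150);movel([475,121.3,80],150);movel([475,121.3,Z],100)
wait(.1);f0=get_state()["ft_force"];print(f0)
for i in range(3): print(get_state()["ft_force"])
r=movel([500,121.3,Z],20,f_stop=2); s=get_state();print(r,s["tcp_pos"],s["ft_force"]-f0,s["time_s"])
wait(.2);s=get_state();print(s["tcp_pos"],s["ft_force"]-f0,s["time_s"])
x=s["tcp_pos"][0]
for dx in (-.5,0,.5):
    movel([x+dx,121.3,Z],20);wait(.15);s=get_state();print(dx,s["tcp_pos"],s["ft_force"]-f0,s["time_s"])
movel([475,121.3,Z],100)
# -y side (robot right): touch from y+? use +y side
movel([475,175,Z],200);movel([526.9,175,Z],200)
wait(.1);f0=get_state()["ft_force"];print(f0)
r=movel([526.9,150,Z],20,f_stop=2); wait(.15);s=get_state();print(r,s["tcp_pos"],s["ft_force"]-f0,s["time_s"])
```

```text
[ 0.42536516 -0.19989443 -0.02202363]
[ 0.42536516 -0.19989443 -0.02202363]
[ 0.42536516 -0.19989443 -0.02202363]
[ 0.42536516 -0.19989443 -0.02202363]
True [489.42001234 121.26641677  63.1485237 ] [-1.85208277  0.34407746  1.25018807] 8.0917
[489.35833995 121.27695733  63.15410574] [-0.87790671  1.02443319  2.06051436] 8.2917
-0.5 [488.91070799 121.29953755  63.49828769] [-0.74057168  0.60861227  1.0259998 ] 8.6917
0 [489.28750322 121.28857943  63.45718521] [-2.34652377  0.21785984  0.01404371] 9.0917
0.5 [489.63374228 121.28983233  63.45478481] [-4.28132786 -0.04060708 -0.03589211] 9.4917
[-0.30206693 -0.14995733  0.73300879]
True [526.87717688 157.543244    63.28704179] [1.46190522 4.4795163  0.95795127] 11.725
```

```bash
cat >> h.py <<'E'
HX,HY,RN=13.0,11.0,25.0
# path param s (mm): starts at finger on +y side, flat centre (offset 0), anticlockwise
def path(s):
    segs=[("f",90,(0,HY),HX),("a",90,(-HX,HY)),("f",180,(-HX,HY),2*HY),("a",180,(-HX,-HY)),("f",270,(-HX,-HY),2*HX),("a",270,(HX,-HY)),("f",0,(HX,-HY),2*HY),("a",0,(HX,HY)),("f",90,(HX,HY),HX)]
    L=4*HX+4*HY+2*np.pi*RN; s=s%L
    for g in segs:
        l=g[3] if g[0]=="f" else RN*np.pi/2
        if s<=l+1e-9:
            th=np.radians(g[1])+(0 if g[0]=="f" else s/RN)
            n=np.array([np.cos(th),np.sin(th)]);t=np.array([-n[1],n[0]])
            return P+RN*n+np.array(g[2],float)+(t*s if g[0]=="f" else 0), n, t
        s-=l
def roll(s0,s1,delta,f0,Z=63.5,step=6,rate=45,F=6,pics=None):
    s=s0;log=[]
    i=0
    while s<s1-1e-6:
        s=min(s+step,s1);c,n,t=path(s)
        p=c-delta*n; movel([p[0],p[1],Z],rate)
        st=get_state();f=(st["ft_force"]-f0)[:2];fn=f@n;ft=f@t
        log.append((round(s,1),round(delta,2),round(fn,1),round(ft,1),round(st["time_s"],2)))
        delta=float(np.clip(delta+0.5*(F-fn)/4,-2,5)); 
        i+=1
    return delta,log
E
python3 - <<'E'
from h import *
Z=63.5
f0=np.array([-0.302,-0.15,0.733])
movel([526.9,121.3+36-1.2,Z],30)
dl,log=roll(0,48,1.2,f0)
for l in log: print(*l)
print(dl)
d=snapshot("wrist");cv2.imwrite("pics/w1.png",d["color"][:,:,::-1])
d=snapshot("top");crop(d,"t4.png",240,170,100,75,8)
E
```

```text
6 1.2 11.6 1.1 12.26
12 0.5 0.8 1.3 12.54
18 1.15 0.1 -0.7 12.82
24 1.89 0.3 -0.7 13.1
30 2.61 -0.6 -0.0 13.38
36 3.43 -0.5 -0.6 13.64
42 4.24 3.3 -1.0 13.91
48 4.58 7.9 -0.4 14.17
4.334338853416844
```

View pics/w1.png

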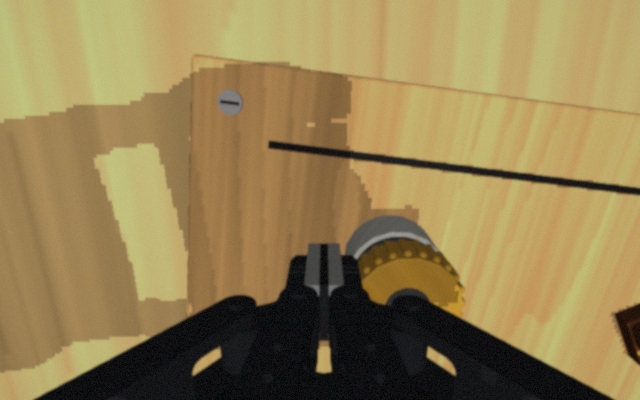

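View pics/t4.png

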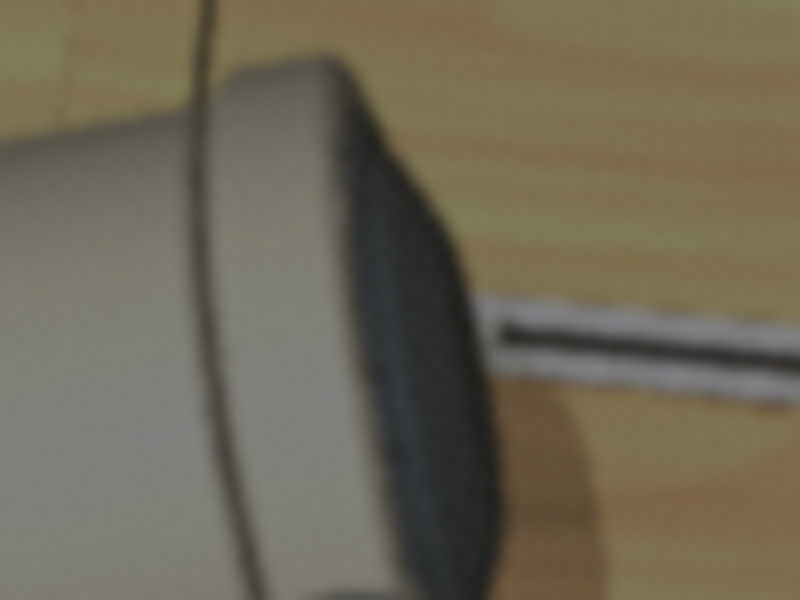

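```bash
cat >> h.py <<'E'
def pose(th,rad,Z=63.5):
    return [P[0]+rad*np.cos(th),P[1]+rad*np.sin(th),Z],quat(th+np.pi/2)
def start(th,delta,F=6):
    """from wherever: lift, go above start, down, press"""
    s=get_state();p=s["tcp_pos"]
    v=p[:2]-P; v=v/np.linalg.norm(v)
    movel([p[0]+10*v[0],p[1]+10*v[1],p[2]],150); q=get_state()["tcp_pos"]; movel([q[0],q[1],105],250)
    a,b=pose(th,50,105); move_to(a,b)
    a,b=pose(th,45); movel(a,200); wait(.1); f0=get_state()["ft_force"]
    a,b=pose(th,36-delta); movel(a,60)
    return f0
def sweep(th0,th1,delta,f0,step=.25,rate=45,F=6.5,log=None):
    th=th0
    while th<th1-1e-6:
        th=min(th+step,th1)
        a,b=pose(th,36-delta); movel(a,rate,rot=b)
        st=get_state();n=np.array([np.cos(th),np.sin(th)]);t=np.array([-n[1],n[0]])
        f=(st["ft_force"]-f0)[:2];fn=f@n;ft=f@t
        print(round(th,2),round(delta,2),"fn %.1f ft %.1f t %.2f"%(fn,ft,st["time_s"]))
        if fn>30: print("high force");break
        delta=float(np.clip(delta+np.clip(0.5*(F-fn)/4,-1,.8),-2,4))
    return th,delta
E
python3 - <<'E'
from h import *
f0=start(-4.4,0.5); s=get_state();print(s["time_s"],s["ft_force"]-f0,s["joints"].round(2))
d=snapshot("wrist");cv2.imwrite("pics/w2.png",d["color"][:,:,::-1])
th,dl=sweep(-4.4,-3.4,0.5,f0);print(th,dl)
d=snapshot("wrist");cv2.imwrite("pics/w3.png",d["color"][:,:,::-1])
E
```

```text
18.1417 [-2.30804106 10.25905551  2.48103068] [0.18 0.61 1.73 0.   0.79 3.01]
-4.15 0.5 fn 8.7 ft 0.3 t 18.59
-3.9 0.22 fn 5.9 ft 0.8 t 18.99
-3.65 0.3 fn 3.6 ft 1.4 t 19.39
-3.4 0.67 fn 4.5 ft 1.5 t 19.79
-3.4000000000000004 0.9150928306120816
```

View pics/w2.png

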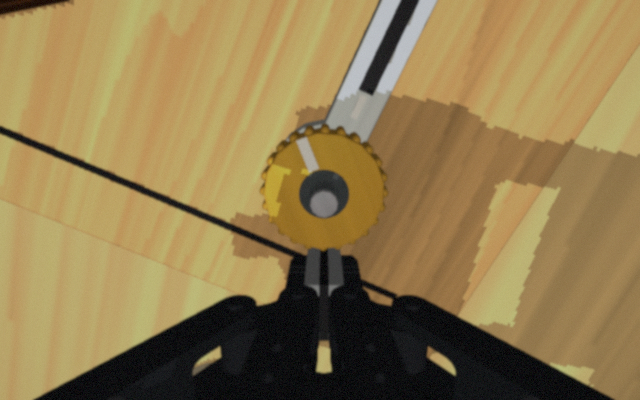

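View pics/w3.png

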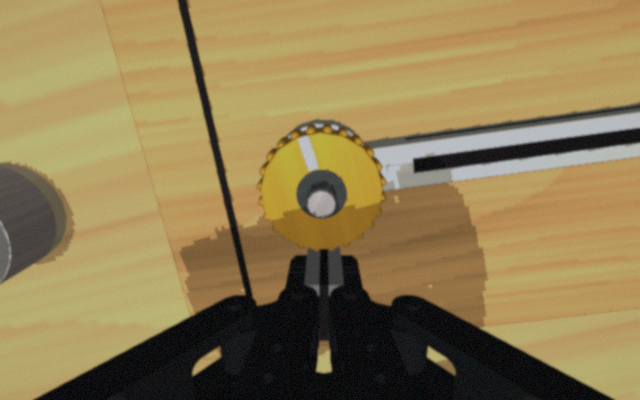

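Run:
```python
from h import *
# bias unchanged from the last start: recompute as used there is unavailable; use rough
f0=np.array([0.0,0.0,0.0])
th,dl=sweep(-3.4,1.5,0.8,f0,rate=60);print(th,dl)
d=snapshot("wrist");cv2.imwrite("pics/w4.png",d["color"][:,:,::-1])
```

```text
-3.15 0.8 fn 5.7 ft 1.3 t 20.24
-2.9 0.9 fn 4.3 ft 0.1 t 20.64
-2.65 1.18 fn 6.0 ft -0.2 t 21.04
-2.4 1.24 fn 6.8 ft 1.1 t 21.44
-2.15 1.19 fn 7.0 ft 1.1 t 21.84
-1.9 1.13 fn 6.9 ft 0.9 t 22.24
-1.65 1.09 fn 5.7 ft 2.0 t 22.64
-1.4 1.19 fn 6.9 ft 1.6 t 23.04
-1.15 1.14 fn 5.2 ft 1.4 t 23.44
-0.9 1.3 fn 6.2 ft 0.1 t 23.84
-0.65 1.34 fn 5.4 ft 1.9 t 24.24
-0.4 1.48 fn 6.2 ft 0.7 t 24.64
-0.15 1.52 fn 6.2 ft 1.5 t 25.04
0.1 1.55 fn 6.4 ft 0.3 t 25.44
0.35 1.57 fn 7.1 ft -0.1 t 25.84
0.6 1.49 fn 7.3 ft 1.0 t 26.24
0.85 1.39 fn 7.2 ft 1.1 t 26.64
1.1 1.31 fn 8.1 ft 1.3 t 27.04
1.35 1.11 fn 8.3 ft 0.8 t 27.44
1.5 0.89 fn 7.9 ft 0.8 t 27.74
1.5 0.7148432700033454
```

View pics/w4.png

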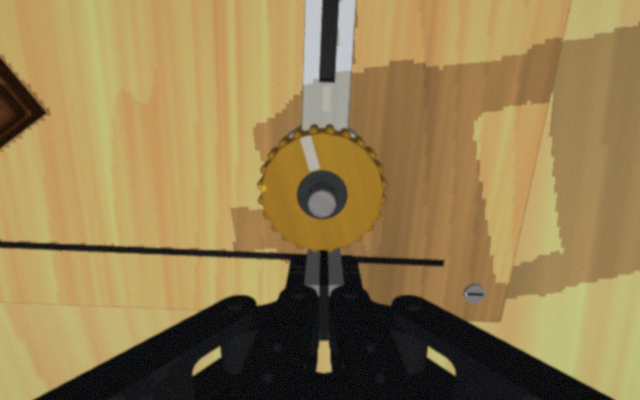

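Run:
```python
from h import *
f0=start(-4.4,0.3); s=get_state();print(s["time_s"],s["ft_force"]-f0)
d=snapshot("wrist");cv2.imwrite("pics/w5.png",d["color"][:,:,::-1])
th,dl=sweep(-4.4,1.5,0.4,f0,step=.28,rate=60);print(th,dl)
d=snapshot("wrist");cv2.imwrite("pics/w6.png",d["color"][:,:,::-1])
```

```text
34.1833 [-1.33844429  8.82761165  3.45510947]
-4.12 0.4 fn 7.6 ft -0.2 t 34.67
-3.84 0.26 fn 4.4 ft 0.7 t 35.10
-3.56 0.52 fn 3.8 ft 1.0 t 35.53
-3.28 0.86 fn 4.8 ft -0.3 t 35.97
-3.0 1.07 fn 6.0 ft 0.5 t 36.40
-2.72 1.13 fn 4.6 ft 0.2 t 36.83
-2.44 1.36 fn 6.7 ft 1.4 t 37.27
-2.16 1.34 fn 6.2 ft 0.9 t 37.70
-1.88 1.38 fn 7.6 ft 1.4 t 38.13
-1.6 1.24 fn 4.9 ft 3.2 t 38.57
-1.32 1.45 fn 7.3 ft 1.5 t 39.00
-1.04 1.35 fn 5.9 ft 1.6 t 39.43
-0.76 1.43 fn 7.4 ft 2.0 t 39.87
-0.48 1.31 fn 6.8 ft 2.2 t 40.30
-0.2 1.28 fn 7.4 ft 1.1 t 40.73
0.08 1.17 fn 6.9 ft 1.2 t 41.17
0.36 1.11 fn 7.1 ft 1.8 t 41.60
0.64 1.04 fn 6.9 ft 0.4 t 42.03
0.92 0.99 fn 8.9 ft 0.9 t 42.47
1.2 0.68 fn 7.5 ft 0.4 t 42.90
1.48 0.56 fn 7.5 ft 0.2 t 43.33
1.5 0.43 fn 5.5 ft -1.6 t 43.58
1.5 0.5541715745941125
```

View pics/w5.png

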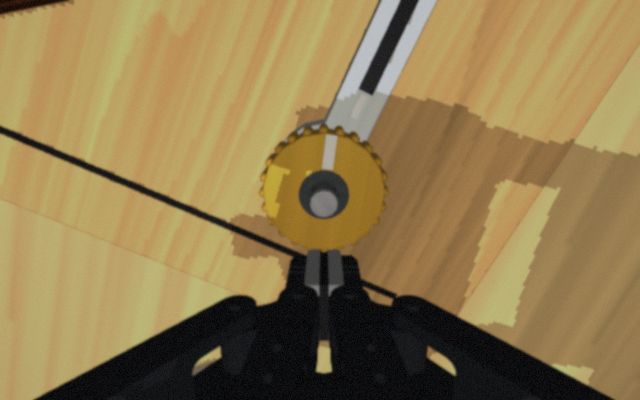

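View pics/w6.png

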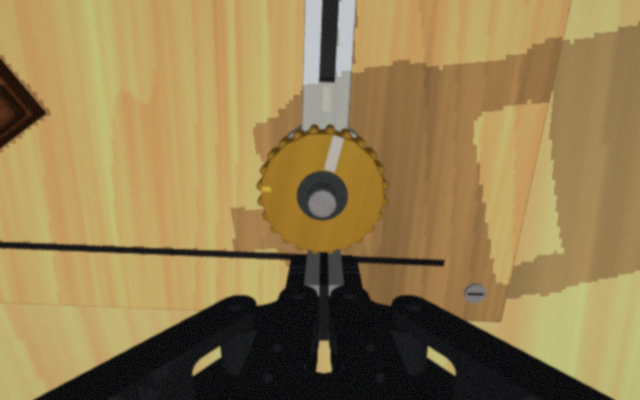

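```bash
cat >> h.py <<'E'
def fp(q,off,Z,r=180):
    """TCP beside fence: r along arm, off along fence +x (negative = robot side)"""
    a=PSI+q; ux=np.array([np.cos(a),np.sin(a)]); ar=np.array([np.sin(a),-np.cos(a)])
    p=P+r*ar+off*ux
    return [p[0],p[1],Z],quat(a+np.pi/2)
E
python3 - <<'E'
from h import *
p=get_state()["tcp_pos"]
movel([p[0],p[1]+12,p[2]],150); movel([p[0],p[1]+12,118],250)
a,b=fp(0,-42,110); move_to(a,b); print(get_state()["time_s"])
a,b=fp(0,-42,36); movel(a,200); wait(.1); f0=get_state()["ft_force"]
a,b=fp(0,-25,36); movel(a,100); 
for q in (.12,.3,.48,.64):
    a,b=fp(q,-22,36); movel(a,110,rot=b); s=get_state(); print(q,(s["ft_force"]-f0).round(1),s["time_s"])
a,b=fp(.84,-22,36); r=movel(a,40,rot=b,f_stop=10); s=get_state();print(r,s["tcp_pos"],(s["ft_force"]-f0).round(1),s["time_s"])
# q inferred
v=s["tcp_pos"][:2]-P; ang=np.arctan2(v[1],v[0]); ref=np.arctan2(-180,-22); print("q~",(ang-ref-PSI+np.pi)%(2*np.pi)-np.pi)
d=snapshot("wrist");cv2.imwrite("pics/w7.png",d["color"][:,:,::-1])
d=snapshot("side");crop(d,"s7.png",230,160,200,150,4)
E
```

```text
45.3833
0.12 [-0.5  0.2  0.5] 46.6917
0.3 [-1.  -0.9 -0.7] 47.1417
0.48 [-0.4 -0.4 -0.2] 47.5917
0.64 [-0.2  0.1  0.7] 48.0083
True [620.50382857 -32.93722975  35.5594259 ] [-1.9 -1.5  1.6] 48.7
q~ 0.7920836000713507
```

View pics/w7.png

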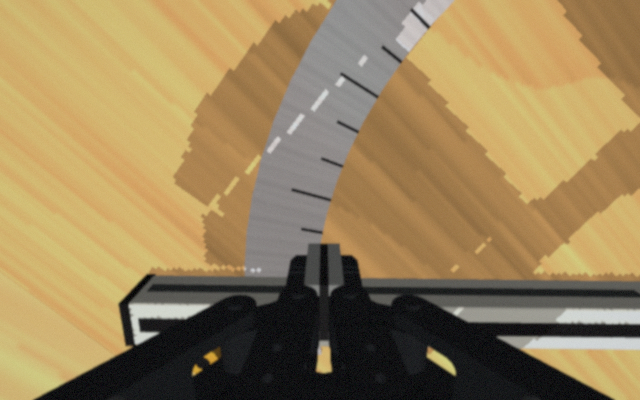

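View pics/s7.png

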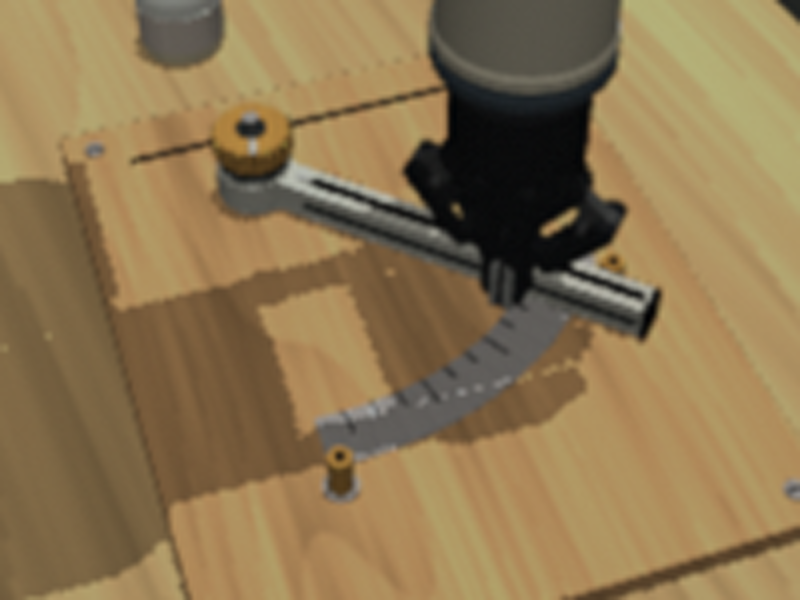

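Run:
```python
from h import *
f0=get_state()["ft_force"]
a,b=fp(.805,-22,36); r=movel(a,40,rot=b); wait(.3); s=get_state();print(r,s["tcp_pos"],s["ft_force"].round(1),s["time_s"])
a,b=fp(.79,-60,36); movel(a,100,rot=b); a,b=fp(.79,-60,110); movel(a,200)
p=get_state()["tcp_pos"]; movel([430,-60,200],250); print(get_state()["time_s"])
d=snapshot("top");crop(d,"t8.png",240,100,200,150,4)
d=snapshot("side");crop(d,"s8.png",230,160,200,150,4)
```

```text
False [620.7105089  -32.90098968  35.47066452] [-13.3  -7.7   6.1] 49.35
51.3083
```

View pics/t8.png

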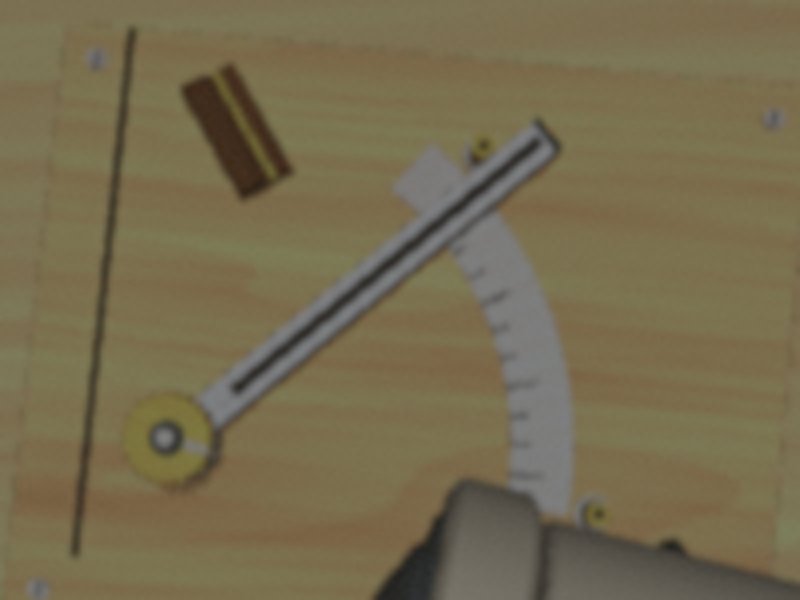

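View pics/s8.png

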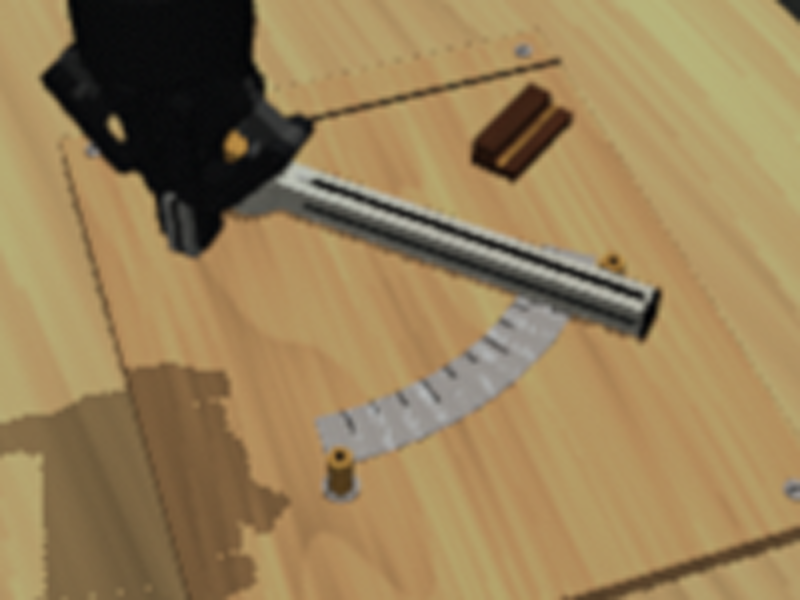

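Run:
```python
from rig import *
wait(.3);print(hand_in(),get_state()["time_s"])
```

```text
the job is handed in; nothing more can be done
the job is handed in; nothing more can be done
```

I loosened the nut by about two turns and pushed the fence round to the 45-degree stop post, then handed the job in at about 51.6 s of the 61 s allowed. The hand-in gave no verdict.

- **Nut:** I rolled the closed fingertips round the rim in two anticlockwise sweeps, pressing with about 6 to 7 N. A first try, with the fingers held at a fixed angle, lost contact at their corner, so I dropped it; it turned the nut only slightly. In the last top picture the white mark puts the nut about 12° short of two turns, roughly 12.3 rad. The allowed band is 10.99 to 14.14 rad.
- **Fence:** It was still square in the wrist picture after the nut was done. I then pushed it from the robot's side until it met the post, where the fingertip position put it at about 0.79 rad. A second press, about 15 N sideways, moved it no further. After I backed off, the top and side pictures showed it resting against the post.
- **Bystanders:** The moulding is in the same place in the last top picture. I did not check the knob, jar and tape measure again at the end, but the arm stayed well away from them.
- **Arm:** It was clear of everything when I handed in.

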